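Unlock the eye-clinic medicine safe

TASK

Dial the combination of the grey medicine safe: turn the dial left (anticlockwise seen from above) until its white pointer is on the red mark, then right to the blue mark, then left again to the yellow mark, stopping for about a second with the pointer at the middle of each mark. With the dial left on yellow, slide the lid fully open by its black handle, away from the robot; keep the lid shut until then. Let go, and leave the things around the safe where they are.

Things in the scene. Friction and masses are not known exactly. Their poses are not given: they have to be found in the camera images.
- safe: Grey steel box fixed to the desk, 260 mm (its x) by 320 mm (its y), 110 mm high; origin at the centre of its underside, z up, its x axis points roughly away from the robot (yaw within 0.35 rad). Its left half (y > 0) carries the dial, axis at safe x = 0, y = +82 mm; its right front quarter is a compartment with bottles, covered by the sliding lid between two low rails (14 mm high).
- dial (a joint): Angle of the combination dial, rad, about the safe's upward z axis: positive = left = anticlockwise seen from above, stops at -1.3 and +1.3. The dial stays where it is left (friction about 0.08 N m). At 0 the white pointer points along the safe's +x axis, at the grey mark. Marks on the cream disc of 75 mm radius round the dial (each 16 mm wide, centred at 63 mm radius): red +0.75, yellow +0.375, grey 0, green -0.375, blue -0.75. It starts anywhere from -0.4 to +0.45.
- dial_grip (a point): Point on the dial's axis at half height of its grip bar, 140 mm above the desk. The dark bar is 76 mm long, 16 mm thick and 40 mm high (20 mm above and below this point) and stands on a black disc of 50 mm radius, whose top is 20 mm below this point. The point turns with the dial: its x axis runs along the bar towards the white pointer (white stripe along one half of the bar's top and on the black disc beyond that end), z up.
- lid (a joint): Travel of the sliding lid, m: 0 = shut (towards the robot, as at the start), 0.115 = fully open at its stop; it slides along the safe's +x axis and stays where it is left (friction about 2.5 N).
- lid_handle (a point): Centre of the lid's upright black handle bar, half-way up it, 138 mm above the desk: 64 mm long along the safe's y axis, 14 mm thick along the safe's x axis, 40 mm high (20 mm above and below this point), standing on the pale metal lid (126 by 142 mm), whose top is 20 mm below this point. The point has the safe's axes. With the lid shut it lies at safe x = -66 mm, y = -80 mm.
- tissue_box_mid (a point): Centre of a pale blue tissue box with a dark slot on top, 120 by 220 by 70 mm high, left of the safe; bystander, leave alone.
- saline_mid (a point): Centre of a white bottle with a blue cap, 60 mm diameter, 150 mm high, standing to the left of the safe; bystander, leave alone.
- occluder: Black eye-cover paddle lying flat to the right of the safe, 182 mm long along its x axis, disc 64 mm across at its +x end, 8 mm thick; origin on its underside; bystander, leave alone.
- lens_case: Contact-lens case, one white and one green round pot, 76 by 34 by 16 mm, to the right of the safe; origin at the centre of its underside; bystander, leave alone.

How it is judged:
By the outcome, as a careful person would: the job done as asked, in the order asked, and still so for the second after the job is handed in, with the robot touching nothing.
It also fails if it takes over 61 s, if anything falls off the work surface, if the arm or the gripper's body presses on something with over 40 N, if the wrist force passes 120 N, or if a joint passes its speed limit or range.

ROBOT

A 6-joint arm with a two-finger parallel gripper is mounted at the origin on the work surface. World frame = base frame: x ahead of the robot, y to its left, z up, the work surface at z = 0. Lengths are in m, angles in degrees, forces in N, time in s.
With the tool pointing down it reaches from about 0.35 to 0.925 m from the base axis. Payload 6.4 kg.
Tool frame: the origin (TCP) lies at the very end of the fingers, on their centre line; the grasp point (between the pads) lies 19 mm behind it; z points along the fingers, y is the direction in which the jaws open and shut (so a half turn about z gives the same grasp; the last joint's range is limited). The gripper opens to 94 mm and grips with 3 to 60 N. Pads are 16 mm wide; open, the fingers measure 119 mm over their backs; the gripper's body (75 mm by 177 mm) begins 78 mm behind the grasp point.
Start: joints at [57.806, 14.043, 89.255, -0, 76.702, -9.975], TCP at [0.246, 0.602, 0.205] pointing down, gripper open.
Joint ranges: [-179.41, 179.41], [-58.25, 129.5], [7.25, 145.43], [-54.29, 234.29], [11.92, 165.04], [-157.13, 157.13]. Speed limits (degrees/s): [147.25, 147.25, 180, 180, 180, 180].

INTERFACE

Orientations are given as [roll, pitch, yaw] about the fixed x, y, z axes, in that order (R = Rz(yaw) Ry(pitch) Rx(roll)).
In Python, from station import ctrl gives the robot as it stands.
- The arm moves only by the tool play_rows, never from a script. Its argument "targets" is one flat list of numbers, 7 for each row, row after row: the shift along the tool's x, y, z in units of 75 cm (1.0 is 75 cm), then the turn, a rotation vector about the tool's x, y, z in units of 60 degrees (1.0 is 60 degrees), then the gripper command: -1 is shut, 1 is fully open, values between are in proportion. A call has 1 to 10 rows; each row is the pose to reach, as a shift and turn from the pose measured when the call began, along the tool's axes at that moment; what a row does not reach only later rows make up. A row lasts 1/12 s, in which the tool goes at most 41.7 mm and 7.16 degrees, less where a joint would pass 70% of its speed; a pose out of reach is approached as far as the arm can. A call with a number of a shift or a turn outside -1 to 1 is refused whole. A call with a gripper value outside its range is refused whole. The fingers move at their own pace and stop on an object; "newtons" is the grip in N (left out, the last holds). Time passes only in rows, so rows that repeat a pose let the fingers close. It gives the time, the measured TCP pose, the force and the opening at its end, in the units of the state.
- ctrl.sense(): the state, without advancing time (a new reading comes with each control period).
- ctrl.capture(name): name is "scene" or "top" or "wrist"; returns a dict with "image" (384x512x3 uint8, red, green, blue), "fx", "fy", "cx", "cy" (pixels), "R" (3x3) and "t" (3): a world point X has camera coordinates R X + t; the wrist camera has in their place "T_tool_cam" (4x4, takes a point from camera to tool coordinates, whose origin is the TCP and whose axes are the flange's). Camera axes: x right, y down, z forward; pixel columns grow to the right and rows downward; lengths in m; the calibration is good to about 2 mm. A picture is of the moment at which its call begins: read the wrist's pose just before it. There is no depth.
- ctrl.job_done(): hands the job in, once; it reports no verdict.
The state is a dict: "time": time; "joint_pos": joint angles; "qvel": joint speeds; "joint_efforts": joint torques, N m; "position": TCP position; "eef_rot": TCP orientation; "contact_force": force on the tool from outside, world axes, zero at the start; "torque": the same for the moment, N m; "opening": opening from 0.0 (shut) to 1.0 (fully open).
Only numpy, scipy, OpenCV 4.12 (cv2) and the standard library are available. Lean on these libraries where they do the work, as an engineer would, in place of code of your own. Each camera call takes 0.05 s, during which the arm holds its last target.

## Working session

There is one attempt and no reset: what is moved stays moved. The work goes in short steps, Python scripts to look and compute and a tool call to move; the robot and the scene stay as the last step left them, time stands still between calls to the robot, and variables do not carry over. Pictures are saved under pics/ and viewed, and the job is handed in when it is done.

Besides the shell and the picture viewer there is one more tool, called by a JSON object that holds its "op" and its "data", one argument or row to a line. play_rows: Moves the arm, as the interface text tells. Shifts and turns lie within -1 to 1; 1 stands for 75 cm of shift or 60 degrees of turn. Its arguments: {"type":"object","properties":{"targets":{"type":"array","items":{"type":"number"}},"newtons":{"type":"number"}},"required":["targets"]}

```bash
mkdir -p pics; ls; python3 - <<'E'
from station import ctrl
import cv2,json,numpy as np
s=ctrl.sense();print(s)
for n in ("top","scene"):
    c=ctrl.capture(n)
    cv2.imwrite(f"pics/{n}0.png",c["image"][:,:,::-1])
    np.savez(f"{n}0.npz",**c)
    print(n,c["fx"],c["cx"],c["cy"],np.array(c["R"]).round(4).tolist(),np.array(c["t"]).round(4).tolist())
E
```

```text
pics
{'time': 0.0, 'joint_pos': array([ 5.78079609e+01,  1.40824190e+01,  8.93246786e+01, -1.10676087e-03,
        7.66993692e+01, -9.97499012e+00]), 'qvel': array([-0.02497144,  0.09387217,  0.01114289, -0.03437467, -0.18007874,
       -0.02197618]), 'joint_efforts': array([-3.87207829e-04, -4.15813422e+01, -3.14614570e+01,  6.84473687e-02,
        3.28308390e-02, -1.49834186e-04]), 'position': array([0.24545294, 0.60123563, 0.20436651]), 'eef_rot': array([-1.79894956e+02, -1.73816570e-02,  1.57783191e+02]), 'contact_force': array([-0.33412485,  0.63532832, -0.16475337]), 'torque': array([ 0.0245049 , -0.02167681, -0.05535323]), 'opening': 0.9995011550307377}
top 450.9269030222408 254.1081903351282 191.41731650902346 [[0.014, -0.9999, -0.0054], [-0.9782, -0.0126, -0.2074], [0.2073, 0.0081, -0.9782]] [-0.0139, 0.5255, 1.2352]
scene 448.2179043110461 260.6958500646921 190.43217687189562 [[0.6568, 0.7539, 0.0164], [0.6115, -0.5198, -0.5966], [-0.4413, 0.4019, -0.8023]] [-0.3119, -0.2629, 1.7702]
```

View pics/top0.png

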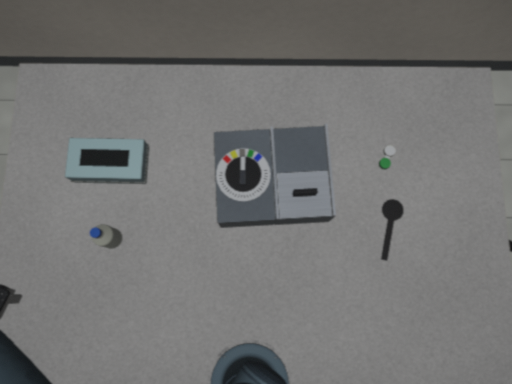

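View pics/scene0.png

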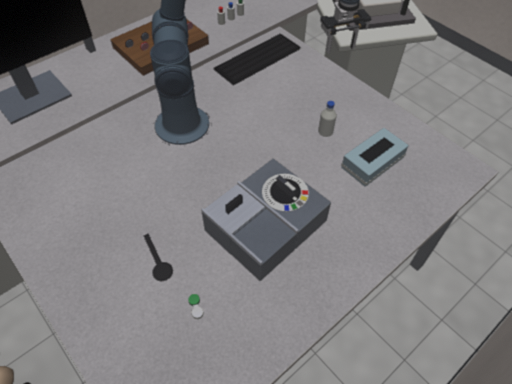

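The top view shows the safe clear of the arm: dial at about (243,175), handle at (305,192), coloured marks from (227,158) to (259,157). I'll zoom in to fit its pose.

```bash
python3 - <<'E'
import cv2,numpy as np
for n,(x0,y0,w,h) in dict(top=(205,115,140,120),scene=(195,150,145,130)).items():
    im=cv2.imread(f"pics/{n}0.png")[y0:y0+h,x0:x0+w]
    cv2.imwrite(f"pics/{n}0z.png",cv2.resize(im,None,fx=5,fy=5,interpolation=cv2.INTER_CUBIC)[:600,:800])
E
```

```text
(no output)
```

View pics/top0z.png

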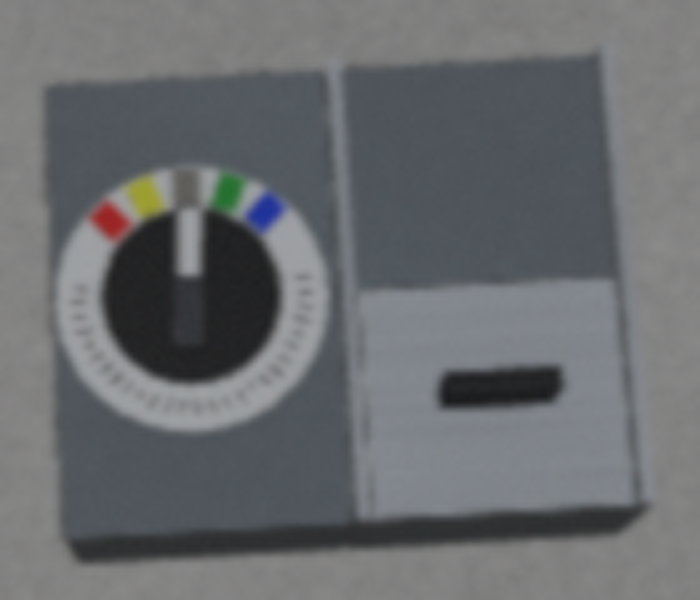

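View pics/scene0z.png

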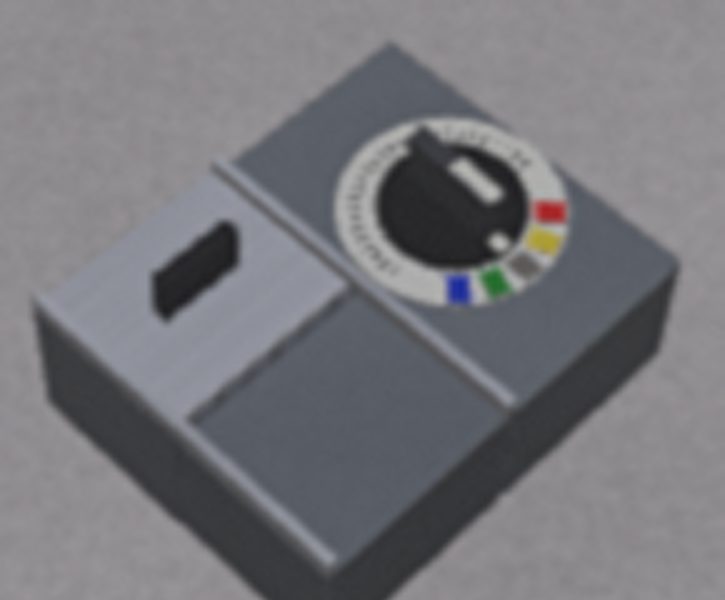

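```bash
cat > fit.py <<'E'
import cv2,numpy as np
from scipy.optimize import least_squares
def proj(c,X):
    p=X@np.array(c["R"]).T+np.array(c["t"]); return np.c_[c["fx"]*p[:,0]/p[:,2]+c["cx"],c["fy"]*p[:,1]/p[:,2]+c["cy"]]
A=dict(red=.75,yellow=.375,green=-.375,blue=-.75)
def marks(c,roi):
    x0,y0,w,h=roi
    hsv=cv2.cvtColor(np.ascontiguousarray(c["image"][y0:y0+h,x0:x0+w]),cv2.COLOR_RGB2HSV)
    H,S,V=[hsv[...,i].astype(int) for i in range(3)]
    out={}
    for n,m in dict(red=((H<8)|(H>172)),yellow=(H>20)&(H<35),green=(H>50)&(H<75),blue=(H>112)&(H<128)).items():
        m=(m&(S>110)&(V>60)).astype(np.uint8)
        k,l,st,ce=cv2.connectedComponentsWithStats(m)
        if k<2: continue
        i=1+np.argmax(st[1:,4]); w=np.where(l==i,S,0); yy,xx=np.mgrid[:w.shape[0],:w.shape[1]]
        out[n]=((w*xx).sum()/w.sum()+x0,(w*yy).sum()/w.sum()+y0,int(st[i,4]))
    return out
E
python3 - <<'E'
from fit import *
cs={n:dict(np.load(f"{n}0.npz")) for n in("top","scene")}
roi=dict(top=(205,115,140,120),scene=(195,150,145,130))
z=lambda n,u,v:((u+.5)/5-.5+roi[n][0],(v+.5)/5-.5+roi[n][1])
L=[];Z=.113
for n in cs:
    m=marks(cs[n],roi[n]);print(n,m)
    for k,(u,v,a) in m.items():
        L.append((n,[.063*np.cos(A[k]),.082+.063*np.sin(A[k]),Z],(u,v),k))
for n,X,uv in [("top",[.13,.16,.11],(45,87)),("top",[-.13,.16,.11],(65,538)),("scene",[-.13,.16,.11],(392,43)),("scene",[.13,.16,.11],(680,264)),
  ("top",[.13,-.16,.124],(604,50)),("top",[-.13,-.16,.124],(648,508))]:
    L.append((n,X,z(n,*uv),"corner"))
def res(p,full=False):
    c,s=np.cos(p[2]),np.sin(p[2]);r=[]
    for n,X,uv,k in L:
        W=np.array([[p[0]+c*X[0]-s*X[1],p[1]+s*X[0]+c*X[1],X[2]]])
        r.append(proj(cs[n],W)[0]-uv)
    return np.array(r) if full else np.ravel(r)
f=least_squares(res,[.5,-.05,0],loss="soft_l1");print(f.x,np.degrees(f.x[2]))
for l,r in zip(L,res(f.x,True)):print(l[0],l[3],r.round(2))
p=f.x;c,s=np.cos(p[2]),np.sin(p[2])
for nm,x,y in(("dial",0,.082),("handle",-.066,-.08)):print(nm,p[0]+c*x-s*y,p[1]+s*x+c*y)
# ambiguous pointer: project bar ends in top for angles
d=[p[0]-s*.082,p[1]+c*.082]
for a in np.arange(-.2,.25,.05):
    b=a+p[2];q=proj(cs["top"],np.array([[d[0]+.035*np.cos(b),d[1]+.035*np.sin(b),.16],[d[0]-.035*np.cos(b),d[1]-.035*np.sin(b),.16]]))
    print(round(a,2),((q-[205,115]+.5)*5-.5).round(0).tolist())
E
```

```text
top {'red': (np.float64(226.56020942408378), np.float64(158.68121000581732), 32), 'yellow': (np.float64(233.49075036374973), np.float64(154.02265641238827), 32), 'green': (np.float64(250.0083240843507), np.float64(153.0957269700333), 25), 'blue': (np.float64(257.46549835706463), np.float64(156.92880613362541), 33)}
scene {'red': (np.float64(304.5124881441669), np.float64(191.91779955738224), 19), 'yellow': (np.float64(303.25551330798476), np.float64(197.72661596958176), 17), 'green': (np.float64(293.50970632155304), np.float64(206.01343952215032), 14), 'blue': (np.float64(286.4370842572062), np.float64(207.470066518847), 22)}
[ 0.56714892 -0.05744082  0.05947112] 3.407444032966473
top red [ 0.15 -0.2 ]
top yellow [ 0.21 -0.2 ]
top green [ 0.28 -0.02]
top blue [0.17 0.15]
scene red [-0.09 -0.36]
scene yellow [-0.11 -0.41]
scene green [-0.26 -0.44]
scene blue [-0.44 -0.66]
top corner [-0.23 -1.29]
top corner [-1.65 -0.05]
scene corner [ 0.04 -1.75]
scene corner [ 0.74 -1.08]
top corner [ 2.07 -0.75]
top corner [ 0.98 -0.28]
dial 0.5622751650696955 0.024414210075524655
handle 0.5060204884278996 -0.14122217287196365
-0.2 [[199.0, 212.0], [178.0, 338.0]]
-0.15 [[196.0, 211.0], [181.0, 339.0]]
-0.1 [[193.0, 211.0], [185.0, 339.0]]
-0.05 [[189.0, 211.0], [188.0, 339.0]]
-0.0 [[186.0, 211.0], [191.0, 339.0]]
0.05 [[183.0, 211.0], [195.0, 339.0]]
0.1 [[179.0, 212.0], [198.0, 338.0]]
0.15 [[176.0, 212.0], [201.0, 338.0]]
0.2 [[173.0, 213.0], [204.0, 337.0]]
```

```bash
cat > plan.py <<'E'
import numpy as np
from scipy.spatial.transform import Rotation as Ro
from station import ctrl
def st():
    s=ctrl.sense();print("t",round(s["time"],2),"pos",s["position"].round(4),"rpy",s["eef_rot"].round(2),"F",s["contact_force"].round(1),"M",s["torque"].round(2),"op",round(s["opening"],3),"q6",s["joint_pos"][5].round(1));return s
def go(p,yaw,s=None):
    s=s or ctrl.sense();R=Ro.from_euler("xyz",s["eef_rot"],degrees=True)
    G=Ro.from_euler("xyz",[180,0,yaw],degrees=True)
    d=R.inv().apply(np.array(p)-s["position"])/.75
    w=np.degrees((R.inv()*G).as_rotvec())/60
    print("go",p,yaw,"->",np.r_[d,w].round(4).tolist(),"rows",np.linalg.norm(d)*750/41.7,np.linalg.norm(w)*60/7.16)
E
python3 - <<'E'
from plan import *
st();go([.245,.601,.29],157.8);go([.5,.024,.29],180)
E
```

```text
t 0.1 pos [0.2455 0.6013 0.2045] rpy [-1.7990e+02 -2.0000e-02  1.5778e+02] F [ 0.5 -0.1 -0.1] M [ 0.05  0.03 -0.  ] op 0.997 q6 -10.0
go [0.245, 0.601, 0.29] 157.8 -> [0.0005, -0.0008, -0.114, -0.0016, -0.0003, -0.0003] rows 2.051083877868543 0.014044153683211363
go [0.5, 0.024, 0.29] 180 -> [-0.6051, -0.5844, -0.1132, -0.0015, -0.0006, -0.3703] rows 15.2673019815319 3.103324991112973
```

{"op": "play_rows", "data": {
  "targets": [0,0,-0.11,0,0,0,1,0,0,-0.11,0,0,0,1,-0.2,-0.195,-0.113,0,0,-0.12,1,-0.4,-0.39,-0.113,0,0,-0.25,1,-0.605,-0.584,-0.113,0,0,-0.37,1,-0.605,-0.584,-0.113,0,0,-0.37,1,-0.605,-0.584,-0.113,0,0,-0.37,1,-0.605,-0.584,-0.113,0,0,-0.37,1,-0.605,-0.584,-0.113,0,0,-0.37,1,-0.605,-0.584,-0.113,0,0,-0.37,1]
}}

```text
time: 0.93
position: [0.379, 0.2964, 0.2883]
eef_rot: [-179.9, -0.1, -180.0]
contact_force: [0.9, -0.3, 1.6]
opening: 0.999
```

```bash
python3 - <<'E'
from plan import *
st();go([.5,.024,.29],180)
E
```

```text
t 0.93 pos [0.379  0.2964 0.2883] rpy [-1.7991e+02 -6.0000e-02 -1.7999e+02] F [ 0.9 -0.3  1.6] M [0.02 0.01 0.01] op 0.999 q6 -65.5
go [0.5, 0.024, 0.29] 180 -> [-0.1612, -0.3633, -0.0018, -0.0015, -0.0011, 0.0002] rows 7.147985052177138 0.015486268823338119
```

{"op": "play_rows", "data": {
  "targets": [-0.161,-0.363,0,0,0,0,1,-0.161,-0.363,0,0,0,0,1,-0.161,-0.363,0,0,0,0,1,-0.161,-0.363,0,0,0,0,1,-0.161,-0.363,0,0,0,0,1,-0.161,-0.363,0,0,0,0,1,-0.161,-0.363,0,0,0,0,1,-0.161,-0.363,0,0,0,0,1,-0.161,-0.363,0,0,0,0,1,-0.161,-0.363,0,0,0,0,1]
}}

```text
time: 1.77
position: [0.4995, 0.0245, 0.2881]
eef_rot: [-180.0, -0.1, 180.0]
contact_force: [-0.2, 0.2, -0.1]
opening: 1.0
```

```bash
python3 - <<'E'
from plan import *
import cv2
s=st();c=ctrl.capture("wrist");np.savez("w1.npz",**c,pos=s["position"],rot=s["eef_rot"])
print(np.array(c["T_tool_cam"]).round(3),c["fx"])
cv2.imwrite("pics/w1.png",c["image"][:,:,::-1])
E
```

```text
t 1.77 pos [0.4995 0.0245 0.2881] rpy [-1.7995e+02 -1.3000e-01  1.7997e+02] F [-0.2  0.2 -0.1] M [ 0.03 -0.01  0.01] op 1.0 q6 -100.1
[[ 0.001 -0.967 -0.254  0.074]
 [ 1.     0.001 -0.    -0.   ]
 [ 0.001 -0.254  0.967 -0.18 ]
 [ 0.     0.     0.     1.   ]] 276.45122763025466
```

View pics/w1.png

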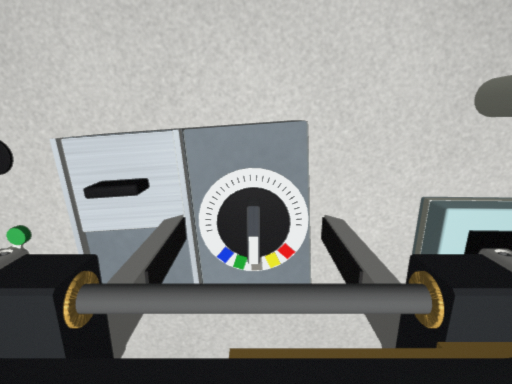

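```bash
cat > wr.py <<'E'
from fit import *
from scipy.spatial.transform import Rotation as Ro
def wcam(f):
    c=dict(np.load(f)); T=np.eye(4);T[:3,:3]=Ro.from_euler("xyz",c["rot"],degrees=True).as_matrix();T[:3,3]=c["pos"]
    W=np.linalg.inv(T@c["T_tool_cam"]);c["R"]=W[:3,:3];c["t"]=W[:3,3];return c
def back(c,uv,z):
    d=np.array([(uv[0]-c["cx"])/c["fx"],(uv[1]-c["cy"])/c["fy"],1])
    R=np.array(c["R"]);o=-R.T@c["t"];d=R.T@d;return o+d*(z-o[2])/d[2]
E
python3 - <<'E'
from wr import *
c=wcam("w1.npz");m=marks(c,(195,150,120,125));print(m)
cs={n:dict(np.load(f"{n}0.npz")) for n in("top","scene")};cs["w"]=c
for n,roi in dict(top=(205,115,140,120),scene=(195,150,145,130),w=(195,150,120,125)).items():
  mm=marks(cs[n],roi)
  for Z in(.111,.113,.115):
    def r(p):
        return np.ravel([proj(cs[n],np.array([[p[0]+.063*np.cos(A[k]+p[2]),p[1]+.063*np.sin(A[k]+p[2]),Z]]))[0]-np.array(v[:2]) for k,v in mm.items()])
    f=least_squares(r,[.56,.02,.06]);print(n,Z,f.x.round(4),"rms",np.sqrt(np.mean(f.fun**2)).round(3))
im=c["image"];z=cv2.resize(im[160:280,195:315],None,fx=5,fy=5,interpolation=cv2.INTER_CUBIC);cv2.imwrite("pics/w1z.png",z[:,:,::-1])
for n,uv in dict(handle_corners=(85,190),h2=(149,184)).items():print(n,back(c,uv,.158))
E
```

```text
{'red': (np.float64(285.7874823434452), np.float64(250.61024416492904), 144), 'yellow': (np.float64(271.97771617443226), np.float64(259.37182357749583), 145), 'green': (np.float64(239.89703558799187), np.float64(261.2585208035513), 136), 'blue': (np.float64(225.036955107352), np.float64(254.3938841899805), 147)}
top 0.111 [0.5627 0.0244 0.0715] rms 0.033
top 0.113 [0.5621 0.0244 0.0715] rms 0.036
top 0.115 [0.5615 0.0243 0.0715] rms 0.044
scene 0.111 [0.5632 0.024  0.0745] rms 0.054
scene 0.113 [0.5641 0.0229 0.0748] rms 0.057
scene 0.115 [0.565  0.0218 0.0751] rms 0.063
w 0.111 [0.5629 0.0236 0.0683] rms 0.098
w 0.113 [0.5618 0.0236 0.0684] rms 0.125
w 0.115 [0.5608 0.0236 0.0684] rms 0.204
handle_corners [ 0.50557126 -0.17102828  0.158     ]
h2 [ 0.49840369 -0.09617749  0.158     ]
```

View pics/w1z.png

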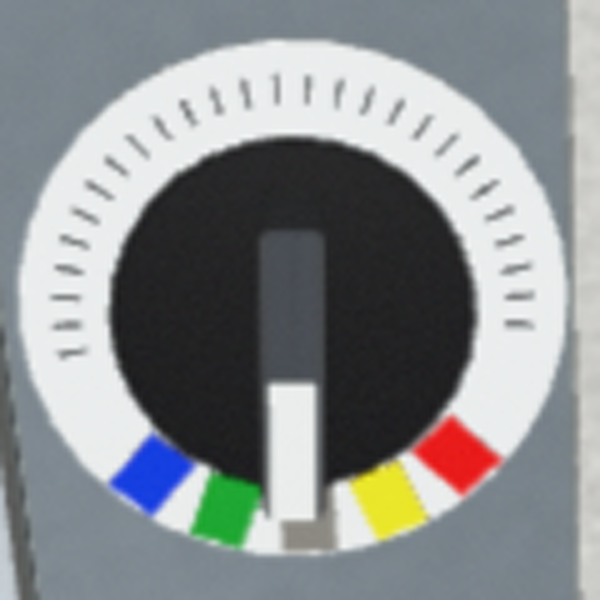

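```bash
python3 - <<'E'
from wr import *
from plan import go,st
c=wcam("w1.npz")
f=lambda u,v:((u+.5)/5-.5+195,(v+.5)/5-.5+160)
a=back(c,f(291.5,232),.16);b=back(c,f(293,500),.16);print(a,b,np.arctan2(b[1]-a[1],b[0]-a[0]))
st();go([.5622,.024,.20],180);go([.5622,.024,.128],180)
E
```

```text
[0.52425835 0.02345735 0.16      ] [0.59339522 0.02380595 0.16      ] 0.005042019110252387
t 1.82 pos [0.4993 0.0253 0.2883] rpy [-1.7995e+02 -1.1000e-01 -1.7994e+02] F [ 0.4 -0.6 -0.2] M [-0.   -0.01 -0.  ] op 1.0 q6 -100.1
go [0.5622, 0.024, 0.2] 180 -> [-0.084, -0.0017, 0.1176, -0.0009, -0.0018, 0.001] rows 2.599836792558014 0.019118909282959902
go [0.5622, 0.024, 0.128] 180 -> [-0.0842, -0.0016, 0.2136, -0.0009, -0.0018, 0.001] rows 4.129613829349604 0.019118909282959902
```

{"op": "play_rows", "data": {
  "targets": [-0.084,-0.0015,0.05,0,0,0,1,-0.084,-0.0015,0.1,0,0,0,1,-0.084,-0.0015,0.13,0,0,0,1,-0.084,-0.0015,0.16,0,0,0,1,-0.084,-0.0015,0.19,0,0,0,1,-0.084,-0.0015,0.211,0,0,0,1,-0.084,-0.0015,0.211,0,0,0,1,-0.084,-0.0015,0.211,0,0,0,1,-0.084,-0.0015,0.211,0,0,0,1]
}}

```text
time: 2.57
position: [0.5627, 0.0251, 0.1315]
eef_rot: [-179.9, 0.0, -179.8]
contact_force: [-0.4, 0.1, 0.4]
opening: 1.001
```

```bash
python3 - <<'E'
from plan import *
st();go([.5622,.0238,.128],180)
E
```

```text
t 2.57 pos [0.5627 0.0251 0.1315] rpy [-1.7993e+02  2.0000e-02 -1.7984e+02] F [-0.4  0.1  0.4] M [ 0.01 -0.01  0.02] op 1.001 q6 -99.1
go [0.5622, 0.0238, 0.128] 180 -> [0.0006, -0.0017, 0.0047, -0.0011, 0.0003, 0.0026] rows 0.08995225406064035 0.02413351342571263
```

{"op": "play_rows", "data": {
  "targets": [0.0005,-0.0015,0.004,0,0,0,0,0.0005,-0.0015,0.004,0,0,0,-0.6,0.0005,-0.0015,0.004,0,0,0,-1,0.0005,-0.0015,0.004,0,0,0,-1,0.0005,-0.0015,0.004,0,0,0,-1,0.0005,-0.0015,0.004,0,0,0,-1,0.0005,-0.0015,0.004,0,0,0,-1,0.0005,-0.0015,0.004,0,0,0,-1],
  "newtons": 15
}}

```text
time: 3.23
position: [0.5623, 0.0239, 0.1285]
eef_rot: [-179.9, 0.0, -179.8]
contact_force: [-0.1, -1.0, -0.4]
opening: 0.468
```

```bash
python3 - <<'E'
from plan import *
import cv2
s=st();c=ctrl.capture("wrist");np.savez("w2.npz",**c,pos=s["position"],rot=s["eef_rot"])
c2=ctrl.capture("top");np.savez("t2.npz",**c2)
a=c["image"][:,:,::-1];b=cv2.resize(c2["image"][115:235,205:345],None,fx=3,fy=3)[:,:,::-1]
cv2.imwrite("pics/w2.png",a);cv2.imwrite("pics/t2.png",b)
E
```

```text
t 3.23 pos [0.5623 0.0239 0.1285] rpy [-1.7993e+02  2.0000e-02 -1.7985e+02] F [-0.1 -1.  -0.4] M [ 0.06  0.04 -0.  ] op 0.468 q6 -99.2
```

View pics/w2.png

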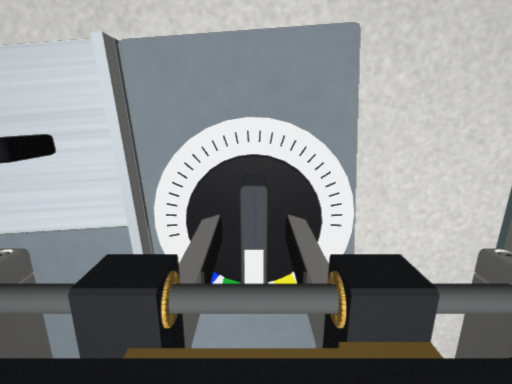

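View pics/t2.png

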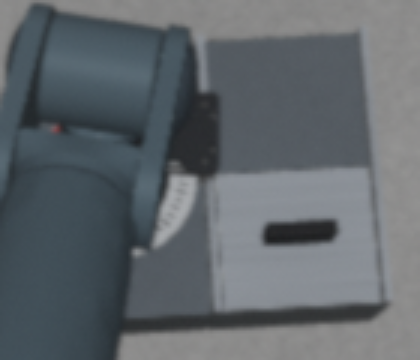

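The bar is centred between the fingers (bar at column ~254, fingers still closing). Keep closing.

{"op": "play_rows", "data": {
  "targets": [0,0,0,0,0,0,-1,0,0,0,0,0,0,-1,0,0,0,0,0,0,-1,0,0,0,0,0,0,-1,0,0,0,0,0,0,-1,0,0,0,0,0,0,-1,0,0,0,0,0,0,-1,0,0,0,0,0,0,-1,0,0,0,0,0,0,-1,0,0,0,0,0,0,-1]
}}

```text
time: 4.17
position: [0.5623, 0.024, 0.1284]
eef_rot: [-179.9, 0.0, -179.8]
contact_force: [0.3, 1.8, -0.3]
opening: 0.171
```

```bash
python3 - <<'E'
from plan import *
s=st();go([.5622,.0238,.128],180+4.0+np.degrees(.75))
E
```

```text
t 4.17 pos [0.5623 0.024  0.1284] rpy [-1.7994e+02  1.0000e-02 -1.7985e+02] F [ 0.3  1.8 -0.3] M [ 0.31 -0.04  0.08] op 0.171 q6 -99.2
go [0.5622, 0.0238, 0.128] 226.97183463481173 -> [0.0001, -0.0003, 0.0006, -0.001, -0.0002, -0.7803] rows 0.012043472368814435 6.538783913459521
```

{"op": "play_rows", "data": {
  "targets": [0,0,0,0,0,-0.07,-1,0,0,0,0,0,-0.16,-1,0,0,0,0,0,-0.25,-1,0,0,0,0,0,-0.34,-1,0,0,0,0,0,-0.43,-1,0,0,0,0,0,-0.52,-1,0,0,0,0,0,-0.61,-1,0,0,0,0,0,-0.69,-1,0,0,0,0,0,-0.75,-1,0,0,0,0,0,-0.78,-1]
}}

```text
time: 5.0
position: [0.5624, 0.0237, 0.1285]
eef_rot: [-179.9, -0.0, -132.9]
contact_force: [1.0, -1.9, -0.5]
opening: 0.169
```

```bash
python3 - <<'E'
from plan import *
import cv2
s=st();go([.5622,.0238,.128],180+4.0+np.degrees(.75))
c=ctrl.capture("wrist");np.savez("w3.npz",**c,pos=s["position"],rot=s["eef_rot"])
cv2.imwrite("pics/w3.png",c["image"][:,:,::-1])
E
```

```text
t 5.0 pos [0.5624 0.0237 0.1285] rpy [-1.7992e+02 -4.0000e-02 -1.3292e+02] F [ 1.  -1.9 -0.5] M [ 0.14 -0.05 -0.08] op 0.169 q6 -146.1
go [0.5622, 0.0238, 0.128] 226.97183463481173 -> [0.0001, 0.0003, 0.0006, -0.0014, -0.0006, 0.0017] rows 0.013082286444906008 0.019174429705992018
```

View pics/w3.png

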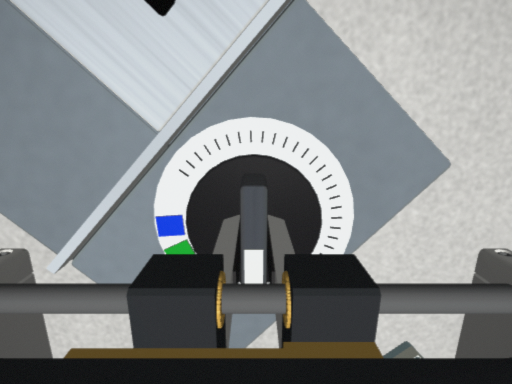

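The bar (column 254) turned with the jaws and red is hidden under the gripper. Hold here, and check the angle from the blue mark at (170,226).

{"op": "play_rows", "data": {
  "targets": [0,0,0,0,0,0,-1,0,0,0,0,0,0,-1,0,0,0,0,0,0,-1,0,0,0,0,0,0,-1,0,0,0,0,0,0,-1,0,0,0,0,0,0,-1,0,0,0,0,0,0,-1,0,0,0,0,0,0,-1,0,0,0,0,0,0,-1,0,0,0,0,0,0,-1]
}}

```text
time: 5.88
position: [0.5624, 0.0237, 0.1284]
eef_rot: [-179.9, -0.0, -132.9]
contact_force: [-0.0, -0.6, -0.7]
opening: 0.169
```

```bash
python3 - <<'E'
from wr import *
from plan import *
c=wcam("w3.npz");m=marks(c,(150,110,210,143));print(m)
b=back(c,m["blue"][:2],.111);print(b,"safe yaw from blue",np.arctan2(b[1]-.0238,b[0]-.5623)+.75)
# bar direction at z .16
print("bar", [back(c,uv,.16) for uv in((254.5,186),(254.5,282))])
st();go([.5622,.0238,.128],180+4.0-np.degrees(.75))
E
```

```text
{'green': (np.float64(179.98214951426505), np.float64(248.08269555492205), 227), 'blue': (np.float64(169.78452406930563), np.float64(225.37670318159996), 524)}
[ 0.61219578 -0.01600395  0.111     ] safe yaw from blue 0.07663745831895241
bar [array([ 0.53582841, -0.00355738,  0.16      ]), array([0.57652148, 0.0403391 , 0.16      ])]
t 5.88 pos [0.5624 0.0237 0.1284] rpy [-1.7992e+02 -4.0000e-02 -1.3292e+02] F [-0.  -0.6 -0.7] M [ 0.17 -0.03 -0.01] op 0.169 q6 -146.1
go [0.5622, 0.0238, 0.128] 141.02816536518827 -> [0.0001, 0.0003, 0.0006, -0.0016, 0.0004, 1.4342] rows 0.01115502455298169 12.018216234846864
```

{"op": "play_rows", "data": {
  "targets": [0,0,0,0,0,0,-1,0,0,0,0,0,0,-1,0,0,0,0,0,0,-1,0,0,0,0,0,0,-1,0,0,0,0,0,0.05,-1,0,0,0,0,0,0.14,-1,0,0,0,0,0,0.24,-1,0,0,0,0,0,0.34,-1,0,0,0,0,0,0.44,-1,0,0,0,0,0,0.54,-1]
}}

```text
time: 6.72
position: [0.5623, 0.0239, 0.1284]
eef_rot: [-179.9, -0.0, -165.6]
contact_force: [-0.7, 0.6, -0.2]
opening: 0.168
```

```bash
python3 - <<'E'
from plan import *
st();go([.5623,.0238,.128],180+4.1-np.degrees(.75))
E
```

```text
t 6.72 pos [0.5623 0.0239 0.1284] rpy [-179.93   -0.   -165.6 ] F [-0.7  0.6 -0.2] M [0.3  0.05 0.09] op 0.168 q6 -113.4
go [0.5623, 0.0238, 0.128] 141.12816536518824 -> [-0.0, -0.0001, 0.0006, -0.0011, 0.0004, 0.8878] rows 0.010732211171568983 7.439928490463967
```

{"op": "play_rows", "data": {
  "targets": [0,0,0,0,0,0.1,-1,0,0,0,0,0,0.2,-1,0,0,0,0,0,0.3,-1,0,0,0,0,0,0.4,-1,0,0,0,0,0,0.5,-1,0,0,0,0,0,0.6,-1,0,0,0,0,0,0.7,-1,0,0,0,0,0,0.8,-1,0,0,0,0,0,0.86,-1,0,0,0,0,0,0.888,-1]
}}

```text
time: 7.55
position: [0.5624, 0.0243, 0.1285]
eef_rot: [-180.0, 0.0, 141.0]
contact_force: [0.5, 1.6, -0.2]
opening: 0.17
```

```bash
python3 - <<'E'
from wr import *
from plan import *
s=st();go([.5623,.0238,.128],180+4.1-np.degrees(.75))
c=ctrl.capture("wrist");np.savez("w4.npz",**c,pos=s["position"],rot=s["eef_rot"])
cv2.imwrite("pics/w4.png",c["image"][:,:,::-1])
c=wcam("w4.npz");m=marks(c,(150,110,210,143));print(m)
for k in m:
    b=back(c,m[k][:2],.111);print(k,"safe yaw",np.arctan2(b[1]-.0238,b[0]-.5623)-A[k])
E
```

```text
t 7.55 pos [0.5624 0.0243 0.1285] rpy [-1.8000e+02  5.0000e-02  1.4098e+02] F [ 0.5  1.6 -0.2] M [ 0.33 -0.14  0.03] op 0.17 q6 -60.0
go [0.5623, 0.0238, 0.128] 141.12816536518824 -> [-0.0003, -0.0006, 0.0006, -0.0001, 0.0008, -0.0025] rows 0.016071408606419372 0.021668647285109702
{'red': (np.float64(336.74632559774966), np.float64(225.61325597749646), 529), 'yellow': (np.float64(326.50908857344723), np.float64(248.0339135461494), 232)}
red safe yaw 0.05649134547710033
yellow safe yaw 0.11489163130727503
```

View pics/w4.png

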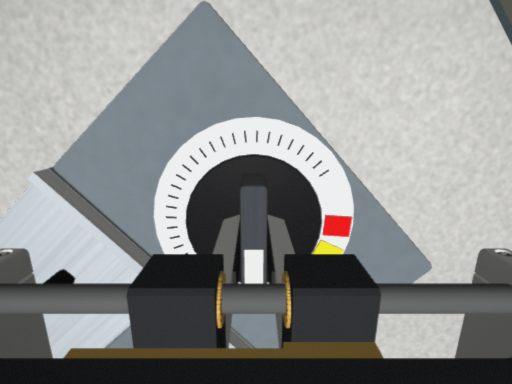

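The view mirrors the red stop: red mark at (337,226) against blue at (170,225) then, so the pointer is on blue. Hold.

{"op": "play_rows", "data": {
  "targets": [0,0,0,0,0,0,-1,0,0,0,0,0,0,-1,0,0,0,0,0,0,-1,0,0,0,0,0,0,-1,0,0,0,0,0,0,-1,0,0,0,0,0,0,-1,0,0,0,0,0,0,-1,0,0,0,0,0,0,-1,0,0,0,0,0,0,-1,0,0,0,0,0,0,-1]
}}

```text
time: 8.43
position: [0.5624, 0.0243, 0.1285]
eef_rot: [-180.0, 0.0, 141.0]
contact_force: [0.6, 0.7, -0.6]
opening: 0.169
```

```bash
python3 - <<'E'
from plan import *
st();go([.5623,.0238,.128],180+4.0+np.degrees(.375))
E
```

```text
t 8.43 pos [0.5624 0.0243 0.1285] rpy [-1.8000e+02  4.0000e-02  1.4099e+02] F [ 0.6  0.7 -0.6] M [ 0.18 -0.12  0.  ] op 0.169 q6 -60.0
go [0.5623, 0.0238, 0.128] 205.48591731740586 -> [-0.0003, -0.0006, 0.0006, -0.0004, 0.0006, -1.0749] rows 0.01642765971209213 9.007898493846259
```

{"op": "play_rows", "data": {
  "targets": [0,0,0,0,0,0,-1,0,0,0,0,0,0,-1,0,0,0,0,0,0,-1,0,0,0,0,0,0,-1,0,0,0,0,0,-0.05,-1,0,0,0,0,0,-0.14,-1,0,0,0,0,0,-0.24,-1,0,0,0,0,0,-0.34,-1,0,0,0,0,0,-0.44,-1]
}}

```text
time: 9.18
position: [0.5623, 0.0241, 0.1285]
eef_rot: [-180.0, 0.0, 167.7]
contact_force: [-0.5, -0.6, 0.0]
opening: 0.165
```

```bash
python3 - <<'E'
from plan import *
st();go([.5623,.0238,.128],180+4.0+np.degrees(.375))
E
```

```text
t 9.18 pos [0.5623 0.0241 0.1285] rpy [-1.7996e+02  3.0000e-02  1.6767e+02] F [-0.5 -0.6  0. ] M [ 0.02  0.01 -0.1 ] op 0.165 q6 -86.7
go [0.5623, 0.0238, 0.128] 205.48591731740586 -> [-0.0001, -0.0004, 0.0006, -0.0008, 0.0002, -0.6303] rows 0.0133950422254373 5.2820011011926145
```

{"op": "play_rows", "data": {
  "targets": [0,0,0,0,0,-0.1,-1,0,0,0,0,0,-0.2,-1,0,0,0,0,0,-0.3,-1,0,0,0,0,0,-0.4,-1,0,0,0,0,0,-0.5,-1,0,0,0,0,0,-0.58,-1,0,0,0,0,0,-0.615,-1,0,0,0,0,0,-0.63,-1,0,0,0,0,0,-0.63,-1]
}}

```text
time: 9.93
position: [0.5623, 0.0238, 0.1284]
eef_rot: [-179.9, -0.0, -154.5]
contact_force: [1.0, -0.4, -0.7]
opening: 0.167
```

```bash
python3 - <<'E'
from wr import *
from plan import *
s=st();go([.5623,.0238,.128],180+4.0+np.degrees(.375))
c=ctrl.capture("wrist");np.savez("w5.npz",**c,pos=s["position"],rot=s["eef_rot"])
cv2.imwrite("pics/w5.png",c["image"][:,:,::-1])
E
```

```text
t 9.93 pos [0.5623 0.0238 0.1284] rpy [-1.7993e+02 -1.0000e-02 -1.5454e+02] F [ 1.  -0.4 -0.7] M [ 0.06 -0.02 -0.  ] op 0.167 q6 -124.5
go [0.5623, 0.0238, 0.128] 205.48591731740586 -> [0.0, -0.0001, 0.0006, -0.0012, -0.0002, -0.0005] rows 0.010464329378919932 0.011155767718440601
```

View pics/w5.png

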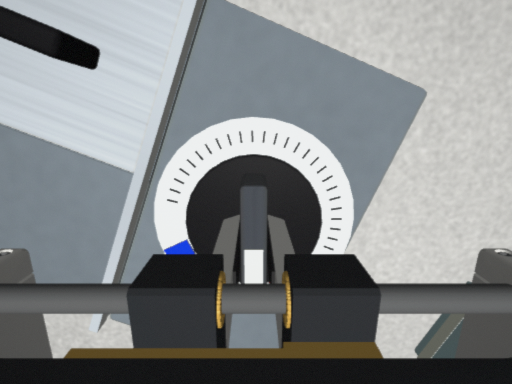

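The blue mark is now at (180,249), where green sat at the red stop, so the pointer is on yellow. Hold, then release.

{"op": "play_rows", "data": {
  "targets": [0,0,0,0,0,0,-1,0,0,0,0,0,0,-1,0,0,0,0,0,0,-1,0,0,0,0,0,0,-1,0,0,0,0,0,0,-1,0,0,0,0,0,0,-1,0,0,0,0,0,0,-1,0,0,0,0,0,0,-1,0,0,0,0,0,0,-1,0,0,0,0,0,0,-1]
}}

```text
time: 10.82
position: [0.5623, 0.0239, 0.1284]
eef_rot: [-179.9, -0.0, -154.6]
contact_force: [0.3, -1.3, 0.7]
opening: 0.169
```

{"op": "play_rows", "data": {
  "targets": [0,0,0,0,0,0,-1,0,0,0,0,0,0,-1,0,0,0,0,0,0,-1,0,0,0,0,0,0,0,0,0,0,0,0,0,0,0,0,0,0,0,0,0,0,0,0,0,0,0,0,0,0,0,0,0,0,0,0,0,0,0,0,0,0,0,0,0,0,0,0,0]
}}

```text
time: 11.65
position: [0.5623, 0.0238, 0.1284]
eef_rot: [-179.9, -0.0, -154.6]
contact_force: [0.2, 0.2, 0.5]
opening: 0.5
```

```bash
python3 - <<'E'
from plan import *
st();go([.5623,.0238,.2],205.5);go([.5078,-.1423,.22],94)
E
```

```text
t 11.65 pos [0.5623 0.0238 0.1284] rpy [-1.7992e+02 -2.0000e-02 -1.5456e+02] F [0.2 0.2 0.5] M [0.01 0.08 0.  ] op 0.5 q6 -124.5
go [0.5623, 0.0238, 0.2] 205.5 -> [0.0001, -0.0002, -0.0954, -0.0013, -0.0003, -0.0011] rows 1.7159073740197686 0.014322140846241222
go [0.5078, -0.1423, 0.22] 94 -> [0.1608, -0.169, -0.1218, -0.0011, 0.0011, 1.8573] rows 4.733171354262258 15.563624748758897
```

{"op": "play_rows", "data": {
  "targets": [0,0,-0.03,0,0,0,0.3,0,0,-0.07,0,0,0,0.6,0,0,-0.11,0,0,0,1,0,0,-0.15,0,0,0,1,0,0,-0.19,0,0,0,1,0,0,-0.2,0,0,0,1,0.08,0,-0.2,0,0,0,1,0.08,0,-0.2,0,0,0,1]
}}

```text
time: 12.32
position: [0.5064, -0.0022, 0.2774]
eef_rot: [-180.0, -0.1, -154.5]
contact_force: [-0.6, 0.4, -0.5]
opening: 0.992
```

```bash
python3 - <<'E'
from wr import *
from plan import *
s=st()
c=ctrl.capture("wrist");np.savez("w6.npz",**c,pos=s["position"],rot=s["eef_rot"])
cv2.imwrite("pics/w6.png",c["image"][:,:,::-1])
go([.45,-.1423,.28],94)
E
```

```text
t 12.32 pos [ 0.5064 -0.0022  0.2774] rpy [-1.7997e+02 -1.4000e-01 -1.5454e+02] F [-0.6  0.4 -0.5] M [ 0.03  0.03 -0.01] op 0.992 q6 -128.5
go [0.45, -0.1423, 0.28] 94 -> [0.1458, -0.1367, -0.0031, -0.0033, -0.0016, 1.8564] rows 3.59501242620358 15.556557702401602
```

View pics/w6.png

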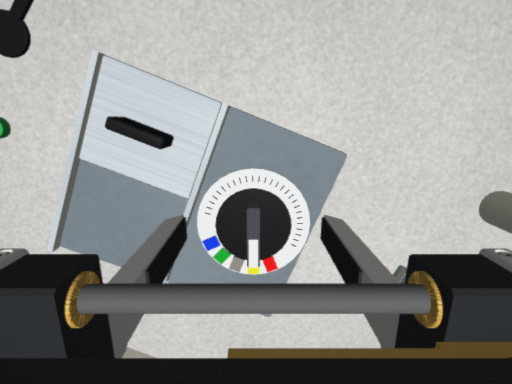

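The pointer sits centrally on yellow (254,270), with the lid still shut and the handle at (139,132). Next, move above the handle.

```bash
python3 - <<'E'
from plan import *
st();go([.5078,-.1423,.26],94)
E
```

```text
t 12.37 pos [ 0.5048 -0.0028  0.2772] rpy [-179.97   -0.19 -154.62] F [2.2 0.3 0.3] M [ 0.04 -0.06  0.03] op 0.999 q6 -128.5
go [0.5078, -0.1423, 0.26] 94 -> [0.0761, -0.1697, 0.0233, -0.0033, -0.0016, 1.8564] rows 3.3713908909499435 15.556557702401602
```

{"op": "play_rows", "data": {
  "targets": [0.01,-0.02,0,0,0,0.1,1,0.02,-0.04,0,0,0,0.2,1,0.03,-0.06,0,0,0,0.3,1,0.04,-0.08,0,0,0,0.4,1,0.05,-0.1,0,0,0,0.5,1,0.06,-0.12,0,0,0,0.6,1,0.07,-0.14,0,0,0,0.7,1,0.076,-0.16,0,0,0,0.8,1,0.076,-0.17,0,0,0,0.9,1,0.076,-0.17,0,0,0,1,1]
}}

```text
time: 13.2
position: [0.5081, -0.1437, 0.2763]
eef_rot: [-179.8, -0.1, 145.0]
contact_force: [-0.6, -0.4, -0.3]
opening: 1.001
```

```bash
python3 - <<'E'
from plan import *
st();go([.5078,-.1423,.26],94)
E
```

```text
t 13.2 pos [ 0.5081 -0.1437  0.2763] rpy [-1.7981e+02 -1.4000e-01  1.4498e+02] F [-0.6 -0.4 -0.3] M [ 0.03 -0.01 -0.  ] op 1.001 q6 -83.0
go [0.5078, -0.1423, 0.26] 94 -> [0.0014, 0.0014, 0.0217, -0.004, -0.0007, 0.8497] rows 0.3914283502753305 7.1201149685377985
```

{"op": "play_rows", "data": {
  "targets": [0,0,0,0,0,0.1,1,0.001,0.001,0.01,0,0,0.2,1,0.001,0.001,0.02,0,0,0.3,1,0.001,0.001,0.02,0,0,0.4,1,0.001,0.001,0.02,0,0,0.5,1,0.001,0.001,0.02,0,0,0.6,1,0.001,0.001,0.02,-0.004,0,0.7,1,0.001,0.001,0.02,-0.004,0,0.8,1,0.001,0.001,0.02,-0.004,0,0.85,1,0.001,0.001,0.02,-0.004,0,0.85,1]
}}

```text
time: 14.03
position: [0.5078, -0.1425, 0.2602]
eef_rot: [-179.9, -0.1, 93.9]
contact_force: [-0.6, 0.2, 1.0]
opening: 0.998
```

```bash
python3 - <<'E'
from wr import *
from plan import *
s=st()
c=ctrl.capture("wrist");np.savez("w7.npz",**c,pos=s["position"],rot=s["eef_rot"])
c=wcam("w7.npz")
im=c["image"].copy()
# predicted handle top corners
p=[.5623,.0239];y=.07;cc,ss=np.cos(y),np.sin(y)
Q=[]
for dx,dy in((-7,-32),(-7,32),(7,32),(7,-32)):
    X=-.066+dx/1e3;Y=-.162+dy/1e3;Q.append([p[0]+cc*X-ss*Y,p[1]+ss*X+cc*Y,.158])
q=proj(c,np.array(Q));print(q.round(1).tolist())
cv2.polylines(im,[q.round().astype(np.int32).reshape(-1,1,2)],True,(255,0,0),1)
cv2.imwrite("pics/w7.png",im[:,:,::-1])
x0,y0=180,170
cv2.imwrite("pics/w7z.png",cv2.resize(im[y0:y0+120,x0:x0+150],None,fx=5,fy=5,interpolation=cv2.INTER_NEAREST)[:,:,::-1])
E
```

```text
t 14.03 pos [ 0.5078 -0.1425  0.2602] rpy [-1.7992e+02 -8.0000e-02  9.3930e+01] F [-0.6  0.2  1. ] M [-0.08  0.06 -0.  ] op 0.998 q6 -32.0
[[247.7, 218.4], [247.3, 159.5], [261.0, 159.5], [260.6, 218.4]]
```

View pics/w7.png

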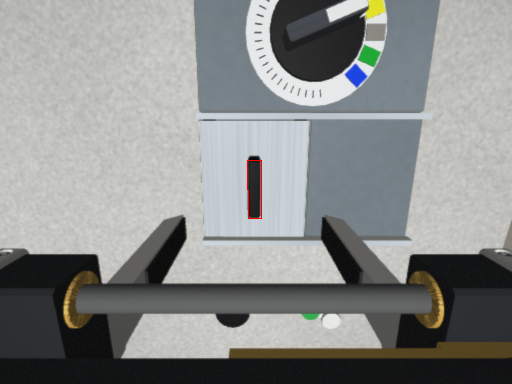

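View pics/w7z.png

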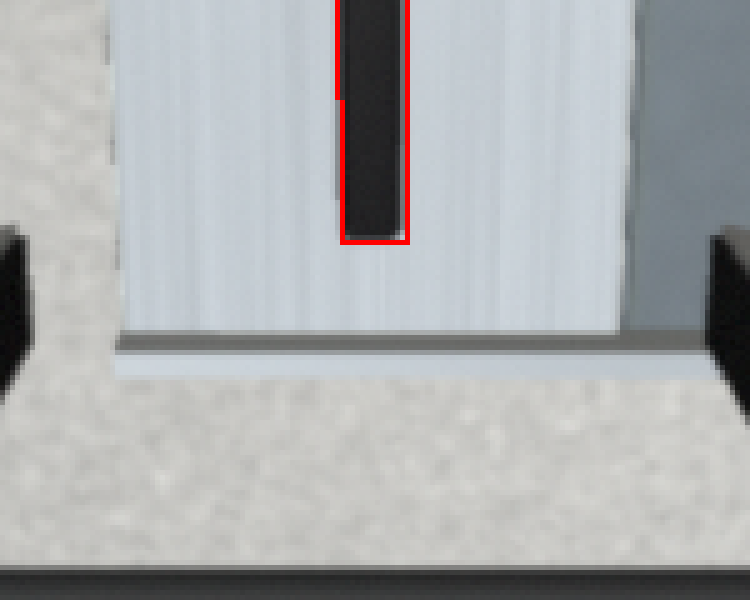

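The prediction overlays the handle to within a pixel (248–261, 160–218), and the pads straddle it. Descend.

{"op": "play_rows", "data": {
  "targets": [0,0,0.04,0,0,0,0.4,0,0,0.08,0,0,0,0,0,0,0.11,0,0,0,0,0,0,0.14,0,0,0,0,0,0,0.165,0,0,0,0,0,0,0.177,0,0,0,0,0,0,0.177,0,0,0,0,0,0,0.177,0,0,0,0]
}}

```text
time: 14.75
position: [0.5077, -0.1423, 0.1277]
eef_rot: [-179.9, -0.1, 94.1]
contact_force: [0.4, -0.3, -0.4]
opening: 0.507
```

```bash
python3 - <<'E'
from plan import *
st();go([.5078,-.1424,.127],94)
E
```

```text
t 14.75 pos [ 0.5077 -0.1423  0.1277] rpy [-1.7991e+02 -9.0000e-02  9.4090e+01] F [ 0.4 -0.3 -0.4] M [-0.03  0.   -0.01] op 0.507 q6 -32.1
go [0.5078, -0.1424, 0.127] 94 -> [-0.0001, 0.0001, 0.0009, -0.0016, -0.0015, 0.0015] rows 0.016585420789988394 0.022077736641104233
```

{"op": "play_rows", "data": {
  "targets": [0,0,0,0,0,0,-1,0,0,0,0,0,0,-1,0,0,0,0,0,0,-1,0,0,0,0,0,0,-1,0,0,0,0,0,0,-1,0,0,0,0,0,0,-1,0,0,0,0,0,0,-1,0,0,0,0,0,0,-1,0,0,0,0,0,0,-1,0,0,0,0,0,0,-1],
  "newtons": 20
}}

```text
time: 15.58
position: [0.508, -0.1425, 0.1281]
eef_rot: [-179.9, -0.1, 94.1]
contact_force: [-0.2, 0.6, 3.5]
opening: 0.149
```

```bash
python3 - <<'E'
from plan import *
st();L=.117;y=.07
go([.5078+L*np.cos(y),-.1424+L*np.sin(y),.1277],94)
E
```

```text
t 15.58 pos [ 0.508  -0.1425  0.1281] rpy [-1.7995e+02 -7.0000e-02  9.4080e+01] F [-0.2  0.6  3.5] M [ 0.08  0.02 -0.09] op 0.149 q6 -32.1
go [np.float64(0.6245134670296337), np.float64(-0.13421668686150867), 0.1277] 94 -> [-0.0001, 0.1558, 0.0004, -0.0009, -0.0012, 0.0013] rows 2.8016125995559844 0.016523026524619896
```

{"op": "play_rows", "data": {
  "targets": [0,0.01,0,0,0,0,-1,0,0.03,0,0,0,0,-1,0,0.05,0,0,0,0,-1,0,0.07,0,0,0,0,-1,0,0.09,0,0,0,0,-1,0,0.11,0,0,0,0,-1,0,0.13,0,0,0,0,-1,0,0.143,0,0,0,0,-1,0,0.15,0,0,0,0,-1,0,0.15,0,0,0,0,-1]
}}

```text
time: 16.42
position: [0.6216, -0.1347, 0.1282]
eef_rot: [179.9, -0.0, 94.1]
contact_force: [2.9, -1.0, 1.4]
opening: 0.143
```

{"op": "play_rows", "data": {
  "targets": [0,0.002,0,0,0,0,-1,0,0.004,0,0,0,0,-1,0,0.006,0,0,0,0,-1,0,0.006,0,0,0,0,-1]
}}

```text
time: 16.75
position: [0.6227, -0.1345, 0.1281]
eef_rot: [-179.6, -0.1, 94.1]
contact_force: [-12.9, -0.6, 10.2]
opening: 0.147
```

```bash
python3 - <<'E'
from plan import *
s=st();print("travel",(s["position"][:2]-[.5080,-.1425])@[np.cos(.07),np.sin(.07)])
E
```

```text
t 16.75 pos [ 0.6227 -0.1345  0.1281] rpy [-1.7957e+02 -8.0000e-02  9.4110e+01] F [-12.9  -0.6  10.2] M [-0.28  2.13 -0.01] op 0.147 q6 -26.4
travel 0.11497098175349652
```

Travel is 115.0 mm and the stop shows as −13 N. Release and lift.

{"op": "play_rows", "data": {
  "targets": [0,0,0,0,0,0,-1,0,0,0,0,0,0,0,0,0,0,0,0,0,0,0,0,0,0,0,0,0,0,0,0,0,0,0,0,0,0,0,0,0,0,0,0,0,0,0,0,0,0,0,0,0,0,0,0,0]
}}

```text
time: 17.42
position: [0.6227, -0.1345, 0.1279]
eef_rot: [-179.6, -0.1, 94.1]
contact_force: [-1.0, -0.7, 0.8]
opening: 0.499
```

{"op": "play_rows", "data": {
  "targets": [0,0,-0.02,0,0,0,0,0,0,-0.05,0,0,0,0,0,0,-0.09,0,0,0,0,0,0,-0.13,0,0,0,0,0,0,-0.17,0,0,0,0,0,0,-0.2,0,0,0,0,0,-0.05,-0.2,0,0,0,0,0,-0.1,-0.2,0,0,0,0,0,-0.1,-0.2,0,0,0,0,0,-0.1,-0.2,0,0,0,0]
}}

```text
time: 18.25
position: [0.5479, -0.1399, 0.2784]
eef_rot: [-179.6, -0.1, 94.1]
contact_force: [-0.2, -0.4, 0.6]
opening: 0.501
```

```bash
python3 - <<'E'
from plan import *
import cv2
s=st();c=ctrl.capture("wrist");np.savez("w8.npz",**c,pos=s["position"],rot=s["eef_rot"]);cv2.imwrite("pics/w8.png",c["image"][:,:,::-1])
c=ctrl.capture("scene");cv2.imwrite("pics/s8.png",c["image"][:,:,::-1])
E
```

```text
t 18.25 pos [ 0.5479 -0.1399  0.2784] rpy [-1.7957e+02 -9.0000e-02  9.4060e+01] F [-0.2 -0.4  0.6] M [-0.07 -0.01 -0.04] op 0.501 q6 -29.8
```

View pics/w8.png

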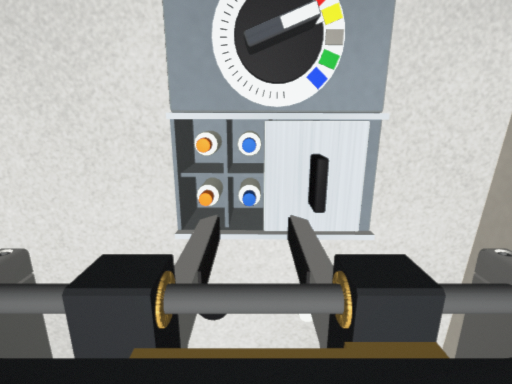

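View pics/s8.png

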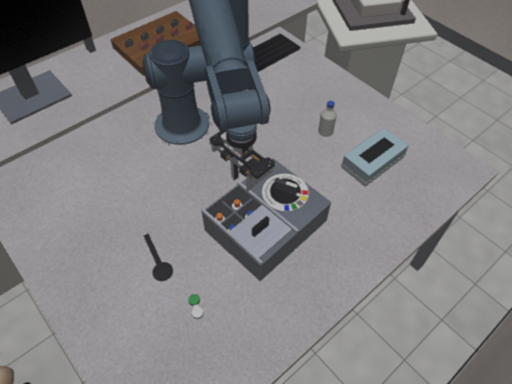

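The lid is open with four bottles visible, and the bystanders are where they were. In this oblique view the pointer lies near the yellow/red edge (~(320,8)). That may be parallax, so I'll measure it.

```bash
python3 - <<'E'
from wr import *
c=wcam("w8.npz");x0,y0=205,0
im=c["image"].copy()
for a,col in((.375,(255,0,255)),):
    p=[.5623,.0239];b=a+.07
    # bar top outline at predicted angle
    Q=[[p[0]+np.cos(b)*x-np.sin(b)*y,p[1]+np.sin(b)*x+np.cos(b)*y,.16] for x,y in((-.038,-.008),(-.038,.008),(.038,.008),(.038,-.008))]
    q=proj(c,np.array(Q));print(q.round(1).tolist())
z=cv2.resize(im[:110,205:355],None,fx=5,fy=5,interpolation=cv2.INTER_CUBIC)
cv2.polylines(z,[(((q-[205,0])+.5)*5-.5).round().astype(np.int32).reshape(-1,1,2)],True,(255,0,255),1)
cv2.imwrite("pics/w8z.png",z[:,:,::-1])
E
```

```text
[[248.4, 46.7], [242.3, 29.8], [317.2, -3.3], [322.4, 14.6]]
```

View pics/w8z.png

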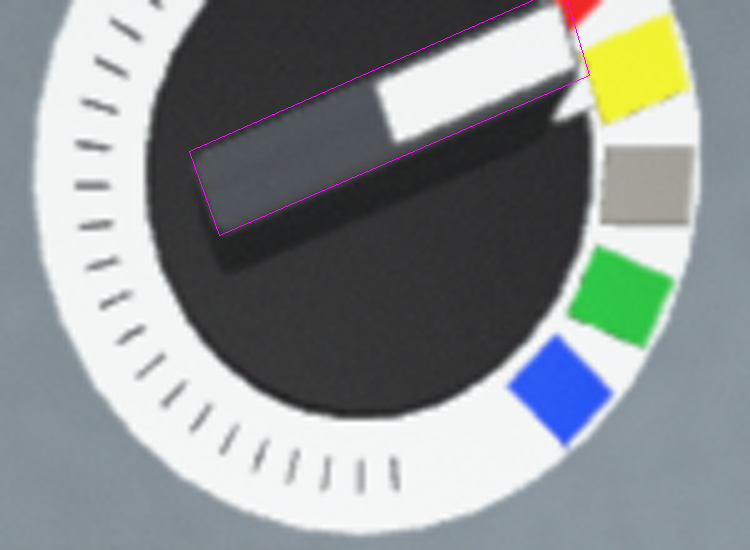

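```bash
python3 - <<'E'
from wr import *
c=wcam("w8.npz")
for T in(.110,.115):
    y=.07;Q=[]
    for dx,dy in((-7,-32),(-7,32),(7,32),(7,-32)):
        X=-.066+T+dx/1e3;Y=-.162+dy/1e3;Q.append([.5623+np.cos(y)*X-np.sin(y)*Y,.0239+np.sin(y)*X+np.cos(y)*Y,.158])
    print(T,proj(c,np.array(Q)).round(1).tolist())
g=c["image"][:,:,0];print("row 185:",g[185,300:340].tolist())
E
```

```text
0.11 [[309.6, 212.9], [312.7, 157.1], [325.6, 157.1], [321.8, 213.0]]
0.115 [[314.0, 212.9], [317.3, 157.1], [330.2, 157.1], [326.2, 213.0]]
row 185: [212, 215, 219, 218, 219, 220, 219, 215, 189, 69, 12, 10, 10, 10, 14, 20, 29, 38, 42, 45, 43, 41, 37, 38, 35, 39, 74, 152, 211, 217, 218, 219, 218, 218, 218, 218, 217, 216, 216, 220]
```

The handle edge reads about 1.3 px (~1.3 mm) short of the prediction. I'll check that against the camera bias, using the marks in the same picture and the lid's edges.

```bash
python3 - <<'E'
from wr import *
for f in("w7.npz","w8.npz"):
    c=wcam(f);m=marks(c,(205,0,190,110))
    for k in("green","blue","yellow"):
        if k in m:
            a=A[k]+.07;print(f,k,(np.array(m[k][:2])-proj(c,np.array([[.5623+.063*np.cos(a),.0239+.063*np.sin(a),.111]]))[0]).round(2))
    # safe left/right rail ends at row of centre rail
c=wcam("w7.npz");print(c["image"][185,240:270,0].tolist())
y=.07
for X in(-.13,.13):
    q=proj(wcam("w8.npz"),np.array([[.5623+np.cos(y)*X+np.sin(y)*.082,.0239+np.sin(y)*X-np.cos(y)*.082,.124]]));print("rail end",X,q)
c=wcam("w8.npz");print(c["image"][116,160:180,0].tolist(),c["image"][116,380:400,0].tolist())
E
```

```text
w7.npz green [ 0.46 -0.08]
w7.npz blue [0.41 0.09]
w7.npz yellow [1.52 0.52]
w8.npz green [ 0.15 -0.02]
w8.npz blue [0.11 0.15]
w8.npz yellow [ 0.22 -0.32]
[190, 193, 197, 196, 197, 196, 184, 136, 51, 31, 41, 40, 41, 37, 36, 37, 37, 40, 34, 37, 105, 189, 198, 198, 198, 197, 199, 197, 199, 197]
rail end -0.13 [[165.58231071 111.65001456]]
rail end 0.13 [[389.51396621 111.93815846]]
[224, 226, 225, 223, 221, 220, 223, 224, 223, 224, 224, 225, 224, 224, 224, 224, 224, 224, 224, 224] [222, 221, 221, 221, 222, 221, 222, 222, 221, 217, 213, 211, 211, 212, 213, 215, 215, 214, 214, 216]
```

```bash
python3 - <<'E'
from plan import *
st();print(ctrl.job_done())
E
```

```text
t 18.35 pos [ 0.5497 -0.1402  0.2791] rpy [-1.7964e+02 -5.0000e-02  9.4110e+01] F [-0.1 -0.5  0.4] M [-0.05  0.06 -0.02] op 0.499 q6 -29.8
the job is handed in; nothing more can be done
None
```

I dialled left to red, right to blue and left to yellow, holding each for a little over a second. Then I slid the lid open by its handle, let go and lifted clear. I handed the job in at 18.4 s, and no verdict came back.

**Dial:** after I let go, a wrist picture showed the pointer central on yellow. The last picture, an oblique one, agreed to about a degree. Red and blue were hidden under the gripper during their holds, so I judged those two stops from the gripper angle and the marks still in view. Estimates of the safe's yaw differed by up to about 0.02 rad, against a mark half-width of about 0.13 rad.

**Lid:** it stayed shut until the yellow stop was done. The gripper then measured 115.0 mm of travel, with a 13 N push against the end stop. The last picture put the handle about 1 mm short of that, which is within the 2 mm calibration, so I did not push it again.

**Surroundings:** in the final scene picture the tissue box, bottle, paddle and lens case look unmoved by eye. The gripper was open and clear of everything, with no contact force.

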